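Unlock and open the olive pan on the delicatessen counter

TASK

Open the olive pan, the one with the green grips, for serving: draw its green lock slide fully out to the side, then slide its lid fully back by the green handle and leave it open with the lock still out. Leave the pan with the red grips locked and shut.

Things in the scene. Friction and masses are not known exactly. Their poses are not given: they have to be found in the camera images.
- green_lock_grip (a point): in the green fin on the olive pan's lock slide: 14 mm thick along y, 28 mm along x, 40 mm tall; foot 24 mm below this point on a steel tongue, top 16 mm above. Pan axes: +y is the way the lock draws out (sideways), +x the way the lid opens (away from the robot), z up. Pinch with fingers closing along y; about 2 N moves it, it stays where left
- green_lid_grip (a point): in the green handle on the olive pan's lid: 14 mm thick along x, 64 mm long along y, 40 mm tall; foot 24 mm below this point on the lid, top 16 mm above. +x is the way the lid opens. Lid: flat metal, 165 x 122 mm, top 78 mm above the counter. Pinch with fingers closing along x; about 3 N slides it, it stays where left
- green_lock (a joint): lock slide of the olive pan, in m: 0 is fully locked, 0.040 fully drawn out along +y (a firm stop). While it is below about 0.02 its tongue stands behind the rear edge of the lid and stops it
- green_lid (a joint): lid of the olive pan, in m: 0 is shut, 0.120 fully open along +x (a firm stop)
- red_lock (a joint): the same lock slide on the other pan, which has red grips and is built alike: leave it alone
- red_lid (a joint): the lid of the other pan, with the red handle: leave it shut

How it is judged:
On the way, in this order (a step that is already met when the one before it is completed fails the run):
1. the green lock slide is drawn out while the lid is still shut (value of joint green_lock above 0.026 m and value of joint green_lid below 0.015 m), for 0.2 s.
2. the lid with the green handle is slid back (value of joint green_lid above 0.1 m), for 0.2 s.
At the end, for the whole second after the job is handed in: The green lock slide is at least 24 mm out, the green-handled lid is at least 100 mm of its 120 mm back and at rest, and the red-gripped pan is still locked and shut (within 12 mm) (value of joint green_lock above 0.024 m and value of joint green_lid above 0.1 m and velocity of joint green_lid between -0.01 and 0.01 m/s and value of joint each of red_lock, red_lid below 0.012 m); the robot touches nothing.
It fails at once if the lock or lid of the red-gripped pan is moved (value of joint any of red_lock, red_lid above 0.015 m).
It also fails if it takes over 48 s, if anything falls off the work surface, if the arm or the gripper's body presses on something with over 40 N, if the wrist force passes 120 N, or if a joint passes its speed limit or range.

ROBOT

A 6-joint arm with a two-finger parallel gripper is mounted at the origin on the work surface. World frame = base frame: x ahead of the robot, y to its left, z up, the work surface at z = 0. Lengths are in m, angles in rad, forces in N, time in s.
With the tool pointing down it reaches from about 0.325 to 0.775 m from the base axis. Payload 5.5 kg.
Tool frame: the origin (TCP) lies midway between the tips of the shut fingers; the grasp point (between the pads) lies 19 mm behind it; z points along the fingers, y is the direction in which the jaws open and shut (so a half turn about z gives the same grasp; the last joint's range is limited). The gripper opens to 85 mm and grips with 20 to 120 N. Pads are 22 mm wide; open, the fingers measure 114 mm over their backs; the gripper's body (76 mm by 85 mm) begins 54 mm behind the grasp point. The pads swing forward as they close: fully open they stand 13 mm farther back than shut.
Start: joints at [1.148, 0.091, 1.231, -0, 1.82, -0.057], TCP at [0.215, 0.56, 0.231] pointing down, gripper open.
Joint ranges: [-2.87, 2.87], [-0.86, 2.18], [0.17, 2.46], [-1.51, 4.65], [0.06, 2.69], [-2.65, 2.65]. Speed limits (rad/s): [2.57, 2.57, 3.01, 3.14, 3.14, 3.14].

INTERFACE

Orientations are given as a rotation vector (axis times angle).
In Python, from station import manip gives the robot as it stands. The module is installed in compiled form; this text tells all that it offers.
- The arm moves only by the shell command python3 -m creep 'ROWS' [OPENING]. ROWS is JSON, a list of rows, each an object with "translation": the shift along the tool's x, y, z in units of 25 mm (1.0 is 25 mm), a list of three; "delta_rot": the turn, a rotation vector about the tool's x, y, z in units of 8 degrees (1.0 is 8 degrees), a list of three. In form: [{"translation": [x, y, z], "delta_rot": [rx, ry, rz]}, ...]. A call has 1 to 8 rows; each row shifts and turns the pose as measured when the row begins, along the tool's axes as they then stand; what a row does not reach is not made up. A row lasts 1/10 s, in which the tool goes at most 50 mm and 8.59 degrees, less where a joint would pass 70% of its speed; a pose out of reach is approached as far as the arm can. A call is refused whole if a number of a shift passes 1 or a number of a turn 1, either way. A call with a gripper value outside its range is refused whole. OPENING is the gripper command: -1 is fully open, 1 is shut, values between are in proportion, set as the call begins (- or left out, the last holds). The fingers move at their own pace and stop on an object; the grip force is fixed at half the most. Time passes only in rows, so rows that do not move let the fingers close. It gives the time, the measured TCP pose, the force and the opening at its end, in the units of the state.
- manip.read_state(): the state, without advancing time (a new reading comes with each control period).
- manip.capture(name): name is "side" or "top" or "wrist"; returns a dict with "pixels" (384x512x3 uint8, blue, green, red), "range_z" (384x512 float32, m along the optical axis (not along the pixel's ray), 0 where there is no reading), "fovy" (degrees; the focal length in pixels is half the picture's height over the tangent of half this angle, whatever the lens; pixels are square), "cx", "cy" (the principal point, pixels), "rvec" (rotation vector, rad) and "tvec" (3), from world to camera coordinates, as OpenCV has them. Camera axes: x right, y down, z forward; pixel columns grow to the right and rows downward; lengths in m; the calibration is good to about 2 mm. A picture is of the moment at which its call begins.
- manip.sign_off(): hands the job in, once; it reports no verdict.
The state is a dict: "time": time; "qpos": joint angles; "dq": joint speeds; "tau": joint torques, N m; "eef_pos": TCP position; "ee_rot": TCP orientation; "ft_force": force on the tool from outside, world axes, zero at the start; "ft_torque": the same for the moment, N m; "width": finger opening in m.
Only numpy, scipy, OpenCV 4.12 (cv2) and the standard library are available. Lean on these libraries where they do the work, as an engineer would, in place of code of your own. Each camera call takes 0.05 s, during which the arm holds its last target.

## Working session

There is one attempt and no reset: what is moved stays moved. The work goes in short steps, Python scripts to look and compute and a shell command to move; the robot and the scene stay as the last step left them, time stands still between calls to the robot, and variables do not carry over. Pictures are saved under pics/ and viewed, and the job is handed in when it is done.

```bash
mkdir -p pics
cat > h.py <<'E'
import numpy as np,cv2
from station import manip
def cap(n,f):
    c=manip.capture(n); cv2.imwrite('pics/'+f,c['pixels']); return c
def pts(c,mask):
    v,u=np.nonzero(mask&(c['range_z']>0)); z=c['range_z'][v,u]
    f=192/np.tan(np.radians(c['fovy'])/2)
    p=np.stack([(u-c['cx'])*z/f,(v-c['cy'])*z/f,z],1)
    R=cv2.Rodrigues(np.array(c['rvec'],float))[0]
    return (p-np.array(c['tvec']).ravel())@R,u,v
E
python3 - <<'E'
from h import *
for n in('top','side'):
    c=cap(n,n+'1.png'); hsv=cv2.cvtColor(c['pixels'],cv2.COLOR_BGR2HSV)
    print(n,c['fovy'],c['cx'],c['cy'],np.round(c['rvec'],3),np.round(c['tvec'],3))
    for nm,m in(('green',(abs(hsv[...,0].astype(int)-60)<22)&(hsv[...,1]>90)&(hsv[...,2]>50)),('red',((hsv[...,0]<8)|(hsv[...,0]>172))&(hsv[...,1]>120)&(hsv[...,2]>60))):
        k,l,s,ce=cv2.connectedComponentsWithStats(m.astype(np.uint8))
        for i in range(1,k):
            if s[i,4]>25:
                p,u,v=pts(c,l==i)
                if len(p): print(nm,s[i],np.round(ce[i]),np.round(np.median(p,0),3),np.round(np.percentile(p,3,0),3),np.round(np.percentile(p,97,0),3))
print(manip.read_state())
E
```

```text
top 49.86265971656296 251.82590791380045 197.33851948142558 [ 2.187 -2.127  0.069] [-0.01   0.559  0.83 ]
green [331 202  10  17 121] [336. 210.] [ 0.531 -0.153  0.117] [ 0.518 -0.16   0.084] [ 0.547 -0.145  0.119]
green [382 247  36  12 259] [399. 252.] [ 0.457 -0.267  0.117] [ 0.448 -0.296  0.11 ] [ 0.466 -0.239  0.12 ]
red [129 158  10  17 125] [133. 166.] [0.605 0.229 0.117] [0.591 0.222 0.094] [0.62  0.236 0.119]
red [161 219  34  12 212] [177. 225.] [0.496 0.139 0.117] [0.488 0.11  0.114] [0.504 0.169 0.12 ]
side 43.36918493132601 253.90145543338488 186.52506222628506 [ 2.141 -0.942  0.391] [-0.354  0.367  0.833]
green [308 224  11  11  71] [313. 229.] [ 0.528 -0.155  0.118] [ 0.516 -0.161  0.115] [ 0.542 -0.148  0.12 ]
green [322 275  35  20 225] [339. 284.] [ 0.454 -0.271  0.117] [ 0.445 -0.299  0.115] [ 0.464 -0.241  0.12 ]
red [203 134  12  13  62] [208. 138.] [0.6   0.227 0.116] [0.588 0.221 0.096] [0.616 0.236 0.12 ]
red [191 166  19  17 140] [200. 174.] [0.493 0.141 0.116] [0.484 0.11  0.087] [0.504 0.173 0.119]
{'time': 0.1, 'qpos': array([ 1.14826698e+00,  9.18029048e-02,  1.23177572e+00,  1.96196782e-07,
        1.81979006e+00, -5.67017572e-02]), 'dq': array([-9.59371275e-05, -2.12082259e-03, -3.58273368e-03,  1.64952019e-03,
        2.61150289e-03, -7.30283488e-04]), 'tau': array([ 1.96701789e-03, -4.60214818e+01, -4.19219148e+01, -6.08287428e-05,
        1.05500099e-02, -1.15650670e-05]), 'eef_pos': array([0.21453293, 0.56006674, 0.23024656]), 'ee_rot': array([-5.71364661e-01, -3.08876838e+00,  2.70964588e-03]), 'ft_force': array([ 0.12998755, -0.13628168,  0.86818718]), 'ft_torque': array([ 0.05072003, -0.02505664, -0.00384275]), 'width': 0.08580385683546281}
```

Run:
```python
from h import *
a=cv2.imread('pics/top1.png');b=cv2.imread('pics/side1.png')
cv2.imwrite('pics/crop1.png',np.vstack([cv2.resize(a[150:350,60:460],None,fx=1.5,fy=1.5),cv2.resize(b[110:330,110:510][:200],None,fx=1.5,fy=1.5)]))
```

```text
(no output)
```

View pics/top1.png

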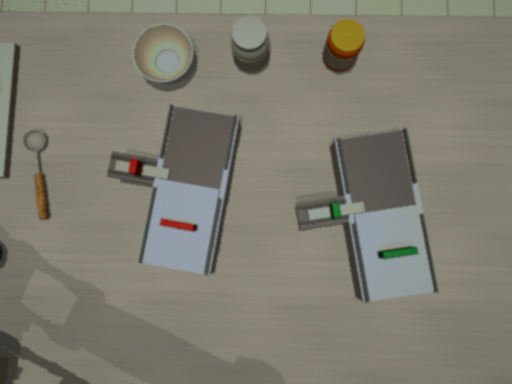

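View pics/crop1.png

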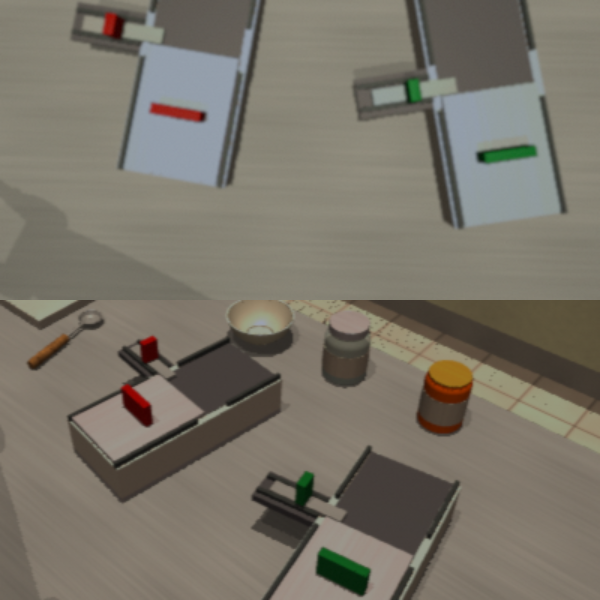

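The top view shows the olive pan on the right. Its lock fin is at about (336,210), with the tongue running behind the lid, and its lid handle is at about (399,252). The red pan is on the left. Next I'll get the pan's yaw, the grip points and the rim heights.

```bash
cat >> h.py <<'E'
def green(c):
    hsv=cv2.cvtColor(c['pixels'],cv2.COLOR_BGR2HSV)
    m=(abs(hsv[...,0].astype(int)-60)<22)&(hsv[...,1]>90)&(hsv[...,2]>40)
    k,l,s,ce=cv2.connectedComponentsWithStats(m.astype(np.uint8))
    return [(l==i) for i in range(1,k) if s[i,4]>25]
E
python3 - <<'E'
from h import *
for n in('top','side'):
    c=manip.capture(n)
    for m in green(c):
        p,u,v=pts(c,m); p=p[p[:,2]>0.112]
        (x,y),(w,h),a=cv2.minAreaRect((p[:,:2]*1000).astype(np.float32))
        vx=np.linalg.svd(p[:,:2]-p[:,:2].mean(0),full_matrices=False)[2][0]
        print(n,len(p),round(x,1),round(y,1),round(w,1),round(h,1),round(a,1),'dir',np.degrees(np.arctan2(vx[1],vx[0])).round(1))
    if n=='top':
        # height map samples along lines; lid rect
        z=np.full(c['range_z'].shape,np.nan); p,u,v=pts(c,c['range_z']>0); z[v,u]=p[:,2]
        X=np.zeros(z.shape+(2,)); X[v,u]=p[:,:2]
        print('row210',[(uu,round(float(z[210,uu])*1000)) for uu in range(292,430,4)])
        print('row252',[(uu,round(float(z[252,uu])*1000)) for uu in range(340,445,4)])
        lid=(abs(z-0.078)<0.004)&(np.arange(512)[None]>345)
        p,u,v=pts(c,lid);print(cv2.minAreaRect((p[:,:2]*1000).astype(np.float32)))
E
```

```text
top 116 531.2 -152.3 27.5 13.8 12.1 dir -168.9
top 249 456.9 -267.3 12.6 62.9 10.2 dir 100.3Traceback (most recent call last):
  File "<stdin>", line 13, in <module>
ValueError: cannot convert float NaN to integer
```

```bash
python3 - <<'E'
from h import *
c=manip.capture('top')
z=np.full(c['range_z'].shape,0.); p,u,v=pts(c,c['range_z']>0); z[v,u]=p[:,2]
r=lambda v,us:[(a,int(z[v,a]*1000)) for a in us]
print(r(211,range(292,430,4)));print(r(252,range(340,445,4)))
c=manip.capture('side')
for m in green(c):
    p,u,v=pts(c,m); p=p[p[:,2]>0.112]; print(cv2.minAreaRect((p[:,:2]*1000).astype(np.float32)))
E
cat >> h.py <<'E'
from scipy.spatial.transform import Rotation as Ro
def go(x,y,z,t):
    "target TCP, t=deg yaw of tool y from world +y; prints shift in tool units now and yaw turn"
    s=manip.read_state(); R=Ro.from_rotvec(s['ee_rot']).as_matrix()
    d=np.array([x,y,z])-s['eef_pos']
    # target: z down, y=(-sin,cos), x=y cross z
    zz=np.array([0,0,-1.]); yy=np.array([-np.sin(np.radians(t)),np.cos(np.radians(t)),0]); T=np.stack([np.cross(yy,zz),yy,zz],1)
    rv=Ro.from_matrix(R.T@T).as_rotvec(degrees=True)/8
    print('t',s['time'],'pos',s['eef_pos'].round(4),'w',round(s['width'],4),'F',s['ft_force'].round(1),'q6',s['qpos'][5].round(2))
    print('shift now-axes',(R.T@d/.025).round(2),'shift target-axes',(T.T@d/.025).round(2),'rot',rv.round(2))
E
python3 -c "
from h import *
go(.530,-.153,.20,10.3)"
```

```text
[(292, 0), (296, -2), (300, 67), (304, 70), (308, 78), (312, 78), (316, 77), (320, 78), (324, 75), (328, 77), (332, 112), (336, 114), (340, 75), (344, 78), (348, 79), (352, 76), (356, 76), (360, 75), (364, 75), (368, 70), (372, 69), (376, 77), (380, 76), (384, 75), (388, 78), (392, 76), (396, 78), (400, 75), (404, 77), (408, 78), (412, 77), (416, 76), (420, 69), (424, 0), (428, 0)]
[(340, 0), (344, 0), (348, 9), (352, 52), (356, 70), (360, 70), (364, 77), (368, 78), (372, 75), (376, 76), (380, 104), (384, 117), (388, 115), (392, 120), (396, 116), (400, 115), (404, 114), (408, 116), (412, 117), (416, 119), (420, 75), (424, 76), (428, 77), (432, 1), (436, 0), (440, -3), (444, 0)]
((529.1819458007812, -154.50714111328125), (28.546104431152344, 12.219169616699219), 9.569472312927246)
((453.90087890625, -270.0350646972656), (14.940980911254883, 62.908382415771484), 10.21441650390625)
t 0.25 pos [0.2146 0.5602 0.2308] w 0.0854 F [0.3 0.  0.9] q6 -0.06
shift now-axes [-21.99 -22.13   1.25] shift target-axes [ -7.31 -30.32   1.23] rot [-0.01 -0.   -3.91]
```

```bash
python3 -m creep '[{"translation":[-1,-1,0],"delta_rot":[0,0,0]},{"translation":[-1,-1,0],"delta_rot":[0,0,0]},{"translation":[-1,-1,0],"delta_rot":[0,0,0]},{"translation":[-1,-1,0],"delta_rot":[0,0,0]},{"translation":[-1,-1,0],"delta_rot":[0,0,0]},{"translation":[-1,-1,0],"delta_rot":[0,0,0]},{"translation":[-1,-1,0],"delta_rot":[0,0,0]},{"translation":[-1,-1,0],"delta_rot":[0,0,0]}]' -1
python3 -m creep '[{"translation":[-1,-1,0],"delta_rot":[0,0,0]},{"translation":[-1,-1,0],"delta_rot":[0,0,0]},{"translation":[-1,-1,0],"delta_rot":[0,0,0]},{"translation":[-1,-1,0],"delta_rot":[0,0,0]},{"translation":[-1,-1,0],"delta_rot":[0,0,0]},{"translation":[-1,-1,0],"delta_rot":[0,0,0]},{"translation":[-1,-1,0],"delta_rot":[0,0,0]},{"translation":[-1,-1,0],"delta_rot":[0,0,0]}]' 
python3 -c "
from h import *
go(.530,-.153,.20,10.3)"
```

```text
time: 1.05
eef_pos: [0.3312, 0.2957, 0.2276]
ee_rot: [-0.559, -3.09, 0.007]
ft_force: [-0.2, -0.1, -0.2]
width: 0.0857
time: 1.85
eef_pos: [0.451, 0.0269, 0.229]
ee_rot: [0.558, 3.09, -0.004]
ft_force: [0.7, 1.9, -0.0]
width: 0.0853
t 1.85 pos [0.451  0.0269 0.229 ] w 0.0853 F [ 0.7  1.9 -0. ] q6 -1.23
shift now-axes [-5.47 -5.63  1.18] shift target-axes [-1.82 -7.64  1.16] rot [-0.02  0.01 -3.84]
```

```bash
python3 -m creep '[{"translation":[-1,-1,0],"delta_rot":[0,0,0]},{"translation":[-1,-1,0],"delta_rot":[0,0,0]},{"translation":[-1,-1,0],"delta_rot":[0,0,0]},{"translation":[-1,-1,0],"delta_rot":[0,0,0]},{"translation":[-1,-1,0],"delta_rot":[0,0,0]},{"translation":[0,0,0],"delta_rot":[0,0,-1]},{"translation":[0,0,0],"delta_rot":[0,0,-1]},{"translation":[0,0,0],"delta_rot":[0,0,-1]}]' 0.1
python3 -m creep '[{"translation":[0,0,0],"delta_rot":[0,0,-0.84]},{"translation":[0,0,0],"delta_rot":[0,0,0]}]' 
python3 -c "
from h import *
go(.530,-.153,.16,10.3)
c=cap('wrist','w1.png')
for m in green(c):
    p,u,v=pts(c,m); p=p[p[:,2]>0.11]; print(cv2.minAreaRect((p[:,:2]*1000).astype(np.float32)))
"
```

```text
time: 2.65
eef_pos: [0.5267, -0.1471, 0.2272]
ee_rot: [0.106, -3.139, 0.004]
ft_force: [-0.5, 0.9, -0.0]
width: 0.0386
time: 2.85
eef_pos: [0.5266, -0.1475, 0.2266]
ee_rot: [0.299, -3.125, 0.003]
ft_force: [-0.2, -0.5, 0.3]
width: 0.0385
t 2.85 pos [ 0.5266 -0.1475  0.2266] w 0.0385 F [-0.2 -0.5  0.3] q6 -2.1
shift now-axes [-0.1  -0.24  2.67] shift target-axes [-0.09 -0.24  2.66] rot [-0.01 -0.02  0.08]
((455.82867431640625, -268.39447021484375), (13.40595817565918, 64.30485534667969), 10.423282623291016)
((530.2111206054688, -152.81265258789062), (28.021371841430664, 13.220450401306152), 10.561174392700195)
```

View pics/w1.png

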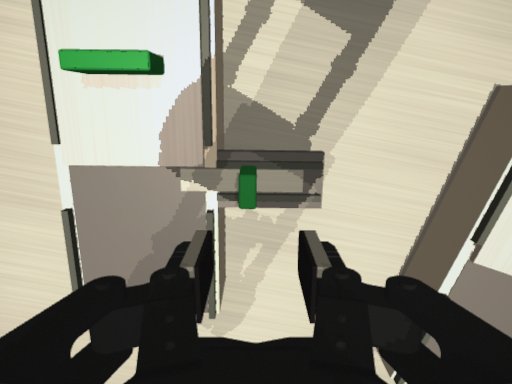

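The wrist view shows the fin at (247,188) between the open pads. All three views put it at about (0.530, -0.153), so I'll go down on it.

```bash
python3 -m creep '[{"translation":[-0.1,-0.24,1],"delta_rot":[0,0,0]},{"translation":[0,0,1],"delta_rot":[0,0,0]},{"translation":[0,0,0.6],"delta_rot":[0,0,0]},{"translation":[0,0,0],"delta_rot":[0,0,0]}]' 
python3 -c "
from h import *
go(.530,-.153,.087,10.3)
"
```

```text
time: 3.3
eef_pos: [0.5307, -0.1531, 0.161]
ee_rot: [-0.276, 3.129, -0.005]
ft_force: [-0.3, 0.3, -0.1]
width: 0.0381
t 3.3 pos [ 0.5307 -0.1531  0.161 ] w 0.0381 F [-0.3  0.3 -0.1] q6 -2.09
shift now-axes [0.03 0.02 2.96] shift target-axes [0.03 0.01 2.96] rot [-0.02  0.   -0.03]
```

```bash
python3 -m creep '[{"translation":[0,0,1],"delta_rot":[0,0,0]},{"translation":[0,0,1],"delta_rot":[0,0,0]},{"translation":[0,0,0.7],"delta_rot":[0,0,0]},{"translation":[0,0,0.15],"delta_rot":[0,0,0]},{"translation":[0,0,0],"delta_rot":[0,0,0]}]' 
python3 -m creep '[{"translation":[0,0,0],"delta_rot":[0,0,0]},{"translation":[0,0,0],"delta_rot":[0,0,0]},{"translation":[0,0,0],"delta_rot":[0,0,0]},{"translation":[0,0,0],"delta_rot":[0,0,0]}]' 1
python3 -c "
from h import *
go(.530,-.153,.087,10.3)
"
```

```text
time: 3.8
eef_pos: [0.533, -0.1536, 0.0936]
ee_rot: [-0.267, 3.123, -0.01]
ft_force: [0.2, -0.8, -0.0]
width: 0.0383
time: 4.2
eef_pos: [0.5339, -0.1535, 0.0964]
ee_rot: [-0.266, 3.121, -0.011]
ft_force: [0.6, 0.9, -3.1]
width: 0.0132
t 4.2 pos [ 0.5339 -0.1535  0.0964] w 0.0132 F [ 0.6  0.9 -3.1] q6 -2.08
shift now-axes [0.15 0.05 0.37] shift target-axes [0.15 0.05 0.37] rot [-0.06  0.06 -0.07]
```

It has hold of the fin (width 13 mm). Now I'll draw the lock out along tool +y.

```bash
python3 -m creep '[{"translation":[0,0.3,0],"delta_rot":[0,0,0]},{"translation":[0,0.3,0],"delta_rot":[0,0,0]},{"translation":[0,0.3,0],"delta_rot":[0,0,0]},{"translation":[0,0.3,0],"delta_rot":[0,0,0]}]' 
python3 -c "
from h import *
go(.523,-.114,.087,10.3)
"
```

```text
time: 4.6
eef_pos: [0.5284, -0.1233, 0.0963]
ee_rot: [-0.264, 3.121, -0.014]
ft_force: [0.4, -2.3, -3.6]
width: 0.0125
t 4.6 pos [ 0.5284 -0.1233  0.0963] w 0.0125 F [ 0.4 -2.3 -3.6] q6 -2.03
shift now-axes [0.15 0.41 0.37] shift target-axes [0.15 0.4  0.37] rot [-0.07  0.06 -0.08]
```

```bash
python3 -m creep '[{"translation":[0,0.2,0],"delta_rot":[0,0,0]},{"translation":[0,0.2,0],"delta_rot":[0,0,0]},{"translation":[0,0.12,0],"delta_rot":[0,0,0]},{"translation":[0,0,0],"delta_rot":[0,0,0]}]' 
python3 -c "
from h import *
go(.523,-.114,.087,10.3)
c=manip.capture('side')
for m in green(c):
    p,u,v=pts(c,m); p=p[p[:,2]>0.1]; print(np.median(p,0),len(p))
"
```

```text
time: 5.0
eef_pos: [0.5267, -0.1141, 0.0963]
ee_rot: [-0.261, 3.118, -0.035]
ft_force: [-0.3, 1.1, -2.7]
width: 0.0125
t 5.0 pos [ 0.5267 -0.1141  0.0963] w 0.0125 F [-0.3  1.1 -2.7] q6 -2.0
shift now-axes [0.15 0.04 0.37] shift target-axes [0.15 0.03 0.37] rot [-0.17  0.07 -0.09]
[ 0.51007598 -0.11586842  0.11592547] 54
[ 0.45067881 -0.26977894  0.11594886] 385
```

```bash
python3 -m creep '[{"translation":[0,0,0],"delta_rot":[0,0,0]},{"translation":[0,0,0],"delta_rot":[0,0,0]},{"translation":[0,0,0],"delta_rot":[0,0,0]}]' 0.1
python3 -m creep '[{"translation":[0,0,-1],"delta_rot":[0.1,0,0]},{"translation":[0,0,-1],"delta_rot":[0,0,0]},{"translation":[0,0,-1],"delta_rot":[0,0,0]},{"translation":[0,0,-1],"delta_rot":[0,0,0]},{"translation":[0,0,-1],"delta_rot":[0,0,0]}]'
python3 -c "
from h import *
go(.456,-.268,.2,-79.6)
c=cap('top','top2.png')
for m in green(c):
    p,u,v=pts(c,m); p=p[p[:,2]>0.11]; print(cv2.minAreaRect((p[:,:2]*1000).astype(np.float32)))
"
```

```text
time: 5.35
eef_pos: [0.5274, -0.1126, 0.0981]
ee_rot: [-0.261, 3.116, -0.032]
ft_force: [0.8, -0.7, 0.0]
width: 0.0383
time: 5.85
eef_pos: [0.5236, -0.1064, 0.2245]
ee_rot: [-0.264, 3.12, -0.047]
ft_force: [-0.0, -0.8, 0.3]
width: 0.0385
t 5.85 pos [ 0.5236 -0.1064  0.2245] w 0.0385 F [-0.  -0.8  0.3] q6 -1.99
shift now-axes [ 3.76 -5.89  1.13] shift target-axes [-5.87 -3.83  0.98] rot [-0.13  0.22 11.16]
((457.7004699707031, -188.27371215820312), (142.1754913330078, 15.659064292907715), 85.73185729980469)
```

View pics/top2.png

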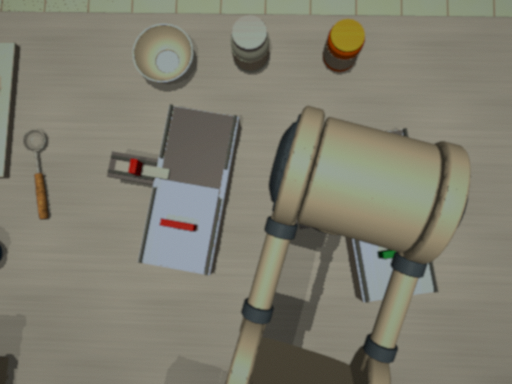

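The arm hides the fin in the top view. I'll turn and move over the lid handle, then check with the side and wrist views.

```bash
python3 -m creep '[{"translation":[0.63,-0.98,0],"delta_rot":[0,0,0]},{"translation":[0.63,-0.98,0],"delta_rot":[0,0,0]},{"translation":[0.63,-0.98,0],"delta_rot":[0,0,0]},{"translation":[0.63,-0.98,0],"delta_rot":[0,0,0]},{"translation":[0.63,-0.98,0],"delta_rot":[0,0,0]},{"translation":[0.61,-0.98,0],"delta_rot":[0,0,0]},{"translation":[0,0,0],"delta_rot":[0,0,1]},{"translation":[0,0,0],"delta_rot":[0,0,1]}]' 
python3 -m creep '[{"translation":[0,0,0],"delta_rot":[0,0,1]},{"translation":[0,0,0],"delta_rot":[0,0,1]},{"translation":[0,0,0],"delta_rot":[0,0,1]},{"translation":[0,0,0],"delta_rot":[0,0,1]},{"translation":[0,0,0],"delta_rot":[0,0,1]},{"translation":[0,0,0],"delta_rot":[0,0,1]},{"translation":[0,0,0],"delta_rot":[0,0,1]},{"translation":[0,0,0],"delta_rot":[0,0,0]}]' 
python3 -c "
from h import *
go(.456,-.268,.2,-79.6)
"
```

```text
time: 6.7
eef_pos: [0.4571, -0.2711, 0.2398]
ee_rot: [0.174, 3.101, -0.047]
ft_force: [0.5, 0.5, 0.1]
width: 0.0386
time: 7.5
eef_pos: [0.4581, -0.27, 0.242]
ee_rot: [1.659, 2.608, -0.009]
ft_force: [-0.6, -0.0, 0.3]
width: 0.0381
t 7.5 pos [ 0.4581 -0.27    0.242 ] w 0.0381 F [-0.6 -0.   0.3] q6 -1.03
shift now-axes [ 0.18 -0.08  1.67] shift target-axes [ 0.09 -0.07  1.68] rot [0.2  0.31 1.84]
```

```bash
python3 -m creep '[{"translation":[0,0,0],"delta_rot":[0.1,0.15,0.92]},{"translation":[0,0,0],"delta_rot":[0.1,0.15,0.92]},{"translation":[0,0,0],"delta_rot":[0,0,0]}]' 
python3 -c "
from h import *
go(.456,-.268,.16,-79.6)
for n in('wrist','side'):
  c=cap(n,n+'3.png')
  for m in green(c):
    p,u,v=pts(c,m); p=p[p[:,2]>0.11]; print(n,cv2.minAreaRect((p[:,:2]*1000).astype(np.float32)))
"
```

```text
time: 7.8
eef_pos: [0.4584, -0.2693, 0.2428]
ee_rot: [2.006, 2.416, 0.001]
ft_force: [-0.8, 0.0, 0.5]
width: 0.0384
t 7.8 pos [ 0.4584 -0.2693  0.2428] w 0.0384 F [-0.8  0.   0.5] q6 -0.78
shift now-axes [ 0.07 -0.09  3.31] shift target-axes [ 0.07 -0.09  3.31] rot [0.01 0.   0.03]
wrist ((524.2460327148438, -120.66880798339844), (26.660776138305664, 2.4687700271606445), 7.460413455963135)
wrist ((455.6800231933594, -268.20697021484375), (12.566195487976074, 63.35175704956055), 10.223069190979004)
side ((521.253662109375, -115.76437377929688), (29.40889549255371, 12.929036140441895), 9.892329216003418)
side ((453.4820556640625, -270.4577941894531), (15.089652061462402, 62.04384994506836), 9.022603034973145)
```

View pics/side3.png

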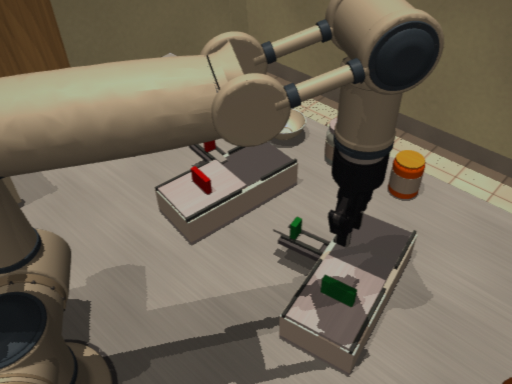

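The side view shows the fin drawn out at (296,228), 39.5 mm from where it was, and the lid handle at (338,290) has not moved. Now I'll go down on the handle.

```bash
python3 -m creep '[{"translation":[0.05,-0.09,1],"delta_rot":[0,0,0]},{"translation":[0,0,1],"delta_rot":[0,0,0]},{"translation":[0,0,1],"delta_rot":[0,0,0]},{"translation":[0,0,0.4],"delta_rot":[0,0,0]},{"translation":[0,0,0],"delta_rot":[0,0,0]}]' 
python3 -c "
from h import *
go(.456,-.268,.085,-79.6)
"
```

```text
time: 8.4
eef_pos: [0.4567, -0.2685, 0.1577]
ee_rot: [1.971, 2.434, 0.002]
ft_force: [-0.0, 0.4, 0.3]
width: 0.0383
t 8.4 pos [ 0.4567 -0.2685  0.1577] w 0.0383 F [-0.   0.4  0.3] q6 -0.81
shift now-axes [ 0.05 -0.04  2.91] shift target-axes [ 0.03 -0.02  2.91] rot [0.05 0.05 0.2 ]
```

```bash
python3 -m creep '[{"translation":[0.03,-0.03,1],"delta_rot":[0,0,0.2]},{"translation":[0,0,1],"delta_rot":[0,0,0]},{"translation":[0,0,0.8],"delta_rot":[0,0,0]},{"translation":[0,0,0.2],"delta_rot":[0,0,0]},{"translation":[0,0,0.1],"delta_rot":[0,0,0]}]' 
python3 -m creep '[{"translation":[0,0,0],"delta_rot":[0,0,0]},{"translation":[0,0,0],"delta_rot":[0,0,0]},{"translation":[0,0,0],"delta_rot":[0,0,0]},{"translation":[0,0,0],"delta_rot":[0,0,0]}]' 1
python3 -c "
from h import *
go(.574,-.247,.085,-79.6)
"
```

```text
time: 8.9
eef_pos: [0.4598, -0.2704, 0.0866]
ee_rot: [1.988, 2.404, 0.004]
ft_force: [-0.1, 0.6, -0.8]
width: 0.0385
time: 9.3
eef_pos: [0.4601, -0.2709, 0.0888]
ee_rot: [1.987, 2.403, 0.003]
ft_force: [2.3, 0.5, -3.8]
width: 0.0133
t 9.3 pos [ 0.4601 -0.2709  0.0888] w 0.0133 F [ 2.3  0.5 -3.8] q6 -0.78
shift now-axes [0.09 4.65 0.23] shift target-axes [0.12 4.65 0.15] rot [0.12 0.12 0.06]
```

```bash
python3 -m creep '[{"translation":[0,0.4,0],"delta_rot":[0,0,0]},{"translation":[0,0.5,0],"delta_rot":[0,0,0]},{"translation":[0,0.5,0],"delta_rot":[0,0,0]},{"translation":[0,0.5,0],"delta_rot":[0,0,0]},{"translation":[0,0.5,0],"delta_rot":[0,0,0]}]' 
python3 -c "
from h import *
go(.574,-.247,.088,-79.6)
"
```

```text
time: 9.8
eef_pos: [0.5213, -0.2598, 0.0888]
ee_rot: [1.992, 2.403, -0.003]
ft_force: [-1.7, -1.9, -3.2]
width: 0.0131
t 9.8 pos [ 0.5213 -0.2598  0.0888] w 0.0131 F [-1.7 -1.9 -3.2] q6 -0.7
shift now-axes [0.11 2.17 0.06] shift target-axes [0.12 2.17 0.03] rot [0.08 0.12 0.04]
```

```bash
python3 -m creep '[{"translation":[0,0.5,0],"delta_rot":[0,0,0]},{"translation":[0,0.5,0],"delta_rot":[0,0,0]},{"translation":[0,0.5,0],"delta_rot":[0,0,0]},{"translation":[0,0.4,0],"delta_rot":[0,0,0]},{"translation":[0,0.2,0],"delta_rot":[0,0,0]},{"translation":[0,0,0],"delta_rot":[0,0,0]}]' 
python3 -c "
from h import *
go(.574,-.247,.088,-79.6)
"
```

```text
time: 10.4
eef_pos: [0.574, -0.2503, 0.0888]
ee_rot: [2.0, 2.411, -0.022]
ft_force: [-0.4, -1.1, -4.2]
width: 0.0131
t 10.4 pos [ 0.574  -0.2503  0.0888] w 0.0131 F [-0.4 -1.1 -4.2] q6 -0.64
shift now-axes [0.13 0.02 0.03] shift target-axes [0.13 0.02 0.03] rot [-0.03  0.11  0.03]
```

```bash
python3 -m creep '[{"translation":[0,0.15,0],"delta_rot":[0,0,0]},{"translation":[0,0,0],"delta_rot":[0,0,0]}]' 
python3 -m creep '[{"translation":[0,0,0],"delta_rot":[0,0,0]},{"translation":[0,0,0],"delta_rot":[0,0,0]},{"translation":[0,0,0],"delta_rot":[0,0,0]}]' 0.1
python3 -m creep '[{"translation":[0,0,-0.6],"delta_rot":[0,0,0]},{"translation":[0,0,-1],"delta_rot":[0,0,0]},{"translation":[0,0,-1],"delta_rot":[0,0,0]},{"translation":[0,0,-1],"delta_rot":[0,0,0]},{"translation":[0,0,-1],"delta_rot":[0,0,0]},{"translation":[0,0,0],"delta_rot":[0,0,0]}]' 
python3 -c "
from h import *
go(.574,-.247,.088,-79.6)
for n in('wrist','side'):
  c=cap(n,n+'4.png')
  for m in green(c):
    p,u,v=pts(c,m); p=p[p[:,2]>0.11]; print(n,cv2.minAreaRect((p[:,:2]*1000).astype(np.float32)))
"
```

```text
time: 10.6
eef_pos: [0.5738, -0.2503, 0.0888]
ee_rot: [-2.008, -2.415, 0.033]
ft_force: [-2.3, -0.2, -4.7]
width: 0.0132
time: 10.9
eef_pos: [0.5778, -0.2494, 0.0914]
ee_rot: [2.002, 2.414, -0.025]
ft_force: [0.2, -0.2, -0.4]
width: 0.0383
time: 11.5
eef_pos: [0.581, -0.2457, 0.2187]
ee_rot: [1.993, 2.411, -0.017]
ft_force: [0.5, 0.8, 1.0]
width: 0.0384
t 11.5 pos [ 0.581  -0.2457  0.2187] w 0.0384 F [0.5 0.8 1. ] q6 -0.64
shift now-axes [ 0.1  -0.28  5.23] shift target-axes [ 0.   -0.28  5.23] rot [0.   0.13 0.06]
wrist ((0.0, 0.0), (0.0, 0.0), 0.0)
wrist ((573.6292114257812, -247.04177856445312), (13.347557067871094, 63.683837890625), 10.039421081542969)
side ((521.4505615234375, -115.65264129638672), (29.759382247924805, 13.370478630065918), 13.155903816223145)
side ((571.0773315429688, -249.0601806640625), (15.299341201782227, 60.95197677612305), 8.875635147094727)
```

View pics/side4.png

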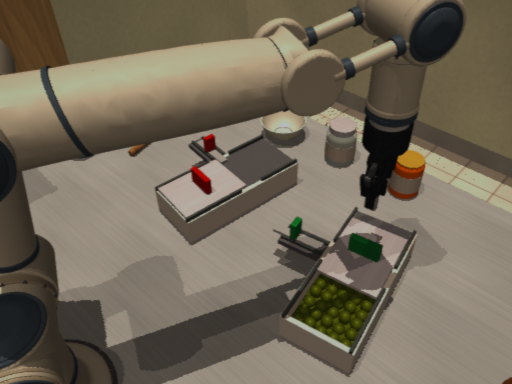

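The side view shows the lid open, with its handle at (366,247), 119.6 mm from its start. The lock is still out at (296,228), and the red handle at (202,180) is unchanged. The gripper is clear of everything.

```bash
python3 -c "
from h import *
print(manip.sign_off())"
```

```text
the job is handed in; nothing more can be done
None
```

The olive pan is open with its lock drawn out, and the job was handed in at about 11.6 s on the robot clock, well under the 48 s limit. I pinched the green fin and drew the lock out to its stop. Then I lifted, turned 90°, gripped the green handle, slid the lid back, released and lifted clear.

**Lock:** the side camera put the fin 39.5 mm from its start, both right after I drew it and again after the lid was opened.

**Lid:** the side and wrist cameras both put the handle about 119.5 mm back, and the olives are visible.

**Red pan:** in the side pictures it looked the same before and after the lid move. I did not re-measure it at the end.

**Gripper:** at the last check it was about 0.1 m above the lid handle, with about 1 N or less on each axis of the wrist force. The highest wrist force reading I saw was about 5 N.

**Discrepancies:**
- The side camera reads about 2–3 mm off the top and wrist cameras, about what the stated calibration allows. I compared positions within one camera so this cancels out.
- The pads took the lock fin about 13 mm higher than the ideal grip point, but it held.
- The wrist view could not measure the fin at the end, so the final lock check rests on the side view alone.

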